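# Pack the padlocks into the latched counter case

### The job

Put the padlocks that lie on the desk away in the grey counter case: press its thumb latch so that the sprung lid pops up, fold the lid back to about 110 degrees from shut so that it stands leaning a little backwards, and fold the inner retainer flap up to about upright. Lay every padlock flat on the floor of the case, then, with the lid still open, fold the flap down level over them, and at last fold the lid shut and press it down until the latch snaps over it. Leave the stapler behind the case where it is.

Things in the scene. Friction and masses are not known exactly. Their poses are not given: they have to be found in the camera images.
- case: grey steel case fixed on the desk, 100 (x) x 244 (y) x 60 mm high, walls and floor 4 mm; origin on the desk under its centre, x to its back, y to its left, its front (-x) faces the robot. It carries lid, inner flap and latch. Three padlocks fit on its floor side by side along y, about 72 mm apart, not stacked: 27 mm are free under the level flap
- lid_hinge (a point): middle of the lid's hinge line, at the top of the back wall (case x +50 mm, 62 mm above the desk); the line runs along the case's y
- lid_tab (a point): grip point of the lid's black tab, which sticks out 44 mm beyond the lid's front edge in the plane of the lid (16 mm wide along case y, 7 mm thick), 128 mm from the hinge line at case y +45 mm; moves with the lid. It can be pinched across its 16 mm from above at any lid angle
- lid (a joint): lid angle in rad: 0 shut, grows as it opens up and back, limit 2.8. Plate 102 x 244 x 6 mm, upper face 67 mm above the desk when shut. Unlatched, a spring drives it up to about 0.4 rad; beyond that a stiff hinge keeps it where it is left (1 to 2 N at the tab). Shutting takes 5 N at the front edge over the last 0.45 rad and 8 to 15 N to snap past the latch (press on top; a pinched tab may slip); unlatched it springs up again
- latch_pad (a point): top of the raised lip at the outer end of the latch's black thumb pad (26 x 30 mm, the lip 6 mm wide and 3 mm high), 53 mm above the desk, in front of the case at case x -91 mm, y -45 mm. The lip pressed straight down 5 to 7 mm (3 to 6 N) draws the hook off the lid's bar
- latch (a joint): latch rocker angle in rad: 0 home, grows as the pad is pressed, lets go between 0.1 and 0.2, limit 0.4; sprung back to 0. Its hook rises to 88 mm above the desk at the lid's front edge; the lid pushes it aside and it snaps over the lid's bar when the lid is pressed home
- flap_hinge (a point): middle of the inner flap's hinge line inside the case near the back (case x +38 mm, 33 mm above the desk), along the case's y
- flap_tab (a point): grip point of the flap's black tab, which sticks out 25 mm beyond the flap's front edge in its plane (14 mm wide along case y, 6 mm thick), 66 mm from the flap's hinge line at case y +36 mm; moves with the flap
- flap (a joint): inner flap angle in rad: 0 level (33 mm above the desk, inside the walls), grows as it folds up and back, limit 1.8. An aluminium plate 52 x 184 x 4 mm on a stiff hinge that stays where it is left (under 1 N at the tab); if the lid is not far enough back the flap strikes it
- padlock_a: brass padlock lying on its face, 72 x 45 x 21 mm, up to 0.25 kg, origin under its centre; body 41 mm long (x -36 to +5 mm), 44 mm wide (y), 20 mm high, pinched across y at about x -15 mm; the shackle points to +x. Two or three padlocks are there, in a row on the desk between the robot and the case
- padlock_b: another padlock, as padlock_a (may be absent)
- padlock_c: another padlock, as padlock_a (may be absent)
- screen_corner (a point): lower left corner of the big fixed monitor's upright screen, not to be touched: 540 mm wide, 0.18 to 0.51 m above the desk, in plan from this corner (0.49, 0.22) to (0.22, -0.24). The arm may start on its right, while case and padlocks stand on its left: carry the arm over the top (fingertips above 0.58 m, about 0.45 m from the base axis) and come down on the left
- stapler: black stapler, 151 x 46 x 60 mm, a bystander behind the case
Not all that is in view belongs to the job. What is shaped like the padlock_a but purple is not meant.

How it is judged (in metres and radians):
On the way, in this order (a step that is already met when the one before it is completed fails the run):
1. the latch is let off and the lid has popped up (over 15 degrees) (value of joint lid above 0.26 rad), for 0.1 s.
2. the lid stands folded back at 96 to 124 degrees (value of joint lid between 1.68 and 2.16 rad and velocity of joint lid below 0.1 rad/s), for 0.4 s.
3. the inner flap stands folded up (75 to 103 degrees) with the lid open (value of joint flap above 1.31 rad and value of joint lid above 1.5 rad), for 0.3 s.
4. all padlocks lie flat on the floor of the case, flap and lid still up (x of padlock_a in the frame of case between -0.05 and 0.05 m and y of padlock_a in the frame of case between -0.122 and 0.122 m and height (world z) of each of padlock_a, padlock_b, padlock_c below 0.015 m and angle between each of padlock_a, padlock_b, padlock_c's own z axis and vertical below 0.3 rad and x of padlock_b in the frame of case between -0.05 and 0.05 m and y of padlock_b in the frame of case between -0.122 and 0.122 m and x of padlock_c in the frame of case between -0.05 and 0.05 m and y of padlock_c in the frame of case between -0.122 and 0.122 m and linear speed of each of padlock_a, padlock_b, padlock_c below 0.03 m/s and value of joint flap above 1.1 rad and value of joint lid above 1.4 rad and contact force between the fingers and case below 1 N), for 0.3 s.
5. the flap is folded down level over the padlocks (within 4 degrees) with the lid still open (x of padlock_a in the frame of case between -0.05 and 0.05 m and y of padlock_a in the frame of case between -0.122 and 0.122 m and height (world z) of each of padlock_a, padlock_b, padlock_c below 0.015 m and angle between each of padlock_a, padlock_b, padlock_c's own z axis and vertical below 0.3 rad and x of padlock_b in the frame of case between -0.05 and 0.05 m and y of padlock_b in the frame of case between -0.122 and 0.122 m and x of padlock_c in the frame of case between -0.05 and 0.05 m and y of padlock_c in the frame of case between -0.122 and 0.122 m and value of joint flap below 0.07 rad and value of joint lid above 1 rad), for 0.3 s.
At the end, for the whole second after the job is handed in: Every padlock lies flat and still on the floor of the case (underside below 15 mm), the flap is level over them (within 4 degrees), the lid is shut (within 3 degrees) with the latch snapped home over it, and nobody holds it (x of padlock_a in the frame of case between -0.05 and 0.05 m and y of padlock_a in the frame of case between -0.122 and 0.122 m and height (world z) of each of padlock_a, padlock_b, padlock_c below 0.015 m and angle between each of padlock_a, padlock_b, padlock_c's own z axis and vertical below 0.3 rad and x of padlock_b in the frame of case between -0.05 and 0.05 m and y of padlock_b in the frame of case between -0.122 and 0.122 m and x of padlock_c in the frame of case between -0.05 and 0.05 m and y of padlock_c in the frame of case between -0.122 and 0.122 m and linear speed of each of padlock_a, padlock_b, padlock_c below 0.03 m/s and value of joint flap below 0.07 rad and value of joint lid below 0.05 rad and value of joint latch below 0.08 rad); the robot touches nothing.
It fails at once if the stapler is pushed more than 4 cm (distance of stapler from where it was at the start of the episode above 0.04 m).
Of padlock_a, padlock_b, padlock_c only 2 to 3 are there at a start; the rules pass over those that are not, and their reading is None.
At some moment in a run one of padlock_b, padlock_c may be knocked a few centimetres aside while the robot is not near it.
Once in a run the grip may slacken for a moment while it holds something.
It also fails if it takes over 210 s, if anything falls off the work surface, if the arm or the gripper's body presses on something with over 40 N, if the wrist force passes 120 N, or if a joint passes its speed limit or range.

### The arm

A 6-joint arm with a two-finger parallel gripper is mounted at the origin on a cart in front of the work surface, level with it; the furniture and walls round the work are solid. World frame = base frame: x ahead of the robot, y to its left, z up, the work surface at z = 0. Lengths are in mm, angles in rad, forces in N, time in s.
With the tool pointing down it reaches from about 300 to 775 mm from the base axis. Payload 14.6 kg.
Tool frame: the origin (TCP) lies on the centre line of the jaws, within the pads' length; the fingertips stand 19 mm ahead of it and the grasp point (between the pads) is the TCP (bot.tip_reach is the distance from the TCP to the fingertips, in mm); z points along the fingers, y is the line along which they close (so a half turn about z gives the same grasp; the last joint's range is limited). The gripper opens to 85 mm and grips with 20 to 120 N. Pads are 22 mm wide; open, the fingers measure 114 mm over their backs; the gripper's body (76 mm by 85 mm) begins 54 mm behind the grasp point. The pads swing forward as they close: fully open they stand 13 mm farther back than shut.
Start: joints at [-1.264, 0.3, 1.521, -0, 1.321, -0.067], TCP at [200.828, -512.013, 250.281] pointing down, gripper open.
Joint ranges: [-3.03, 3.03], [-0.79, 2.21], [0.23, 2.52], [-1.04, 4.18], [0, 3.07], [-2.55, 2.55]. Speed limits (rad/s): [2.22, 2.22, 2.57, 3.14, 3.14, 3.14].

### API

Orientations are given as a unit quaternion [w, x, y, z].
In Python, from rig import bot gives the robot as it stands. Calls block until the motion is done:
- bot.move_to(position, orientation): joint-space move of the TCP to a pose.
- bot.servo_line(position, attitude=None, speed=150, until_force=None): straight line of the TCP; attitude=None keeps the orientation; speed is the mean speed in mm/s. With until_force (N) it stops when the force on the tool has changed by that much, and returns True; else False.
- bot.move_joints(angles): joint-space move.
- bot.move_gripper(opening, grip_force=None): finger opening in mm; grip_force is the grip in N (None keeps the last); returns when the fingers have stopped.
- bot.dwell(seconds).
- bot.ik(position, orientation): joint angles nearest the present ones, or None.
- bot.read_state(): the state.
- bot.read_camera(name): name is "scene" or "top" or "wrist"; returns a dict with "image" (384x512x3 uint8, blue, green, red), "depth" (384x512 float32, mm along the optical axis (not along the pixel's ray), 0 where there is no reading), "fovy" (degrees; the focal length in pixels is half the picture's height over the tangent of half this angle, whatever the lens; pixels are square), "cx", "cy" (the principal point, pixels), "eye" and "attitude" of the camera in the world; the wrist camera has in their place "mount" (4x4, takes a point from camera to tool coordinates, whose origin is the TCP and whose axes are the flange's). Camera axes: x right, y down, z forward; pixel columns grow to the right and rows downward; lengths in mm; the calibration is good to about 2 mm. A picture is of the moment at which its call begins: read the wrist's pose just before it.
A pose or a line that the arm cannot do raises bot.MotionError and nothing moves.
- bot.finish_job(): hands the job in; it is judged then, once.
The state is a dict: "clock": time; "joint_positions": joint angles; "qvel": joint speeds; "effort": joint torques, N m; "ee_pos": TCP position; "tool_rot": TCP orientation; "ft_force": force on the tool from outside, world axes, zero at the start; "moment": the same for the moment, N m; "grip_width": finger opening in mm; "grip_force": force on a finger pad.
Only numpy, scipy, OpenCV 4.12 (cv2) and the standard library are available. Lean on these libraries where they do the work, as an engineer would, in place of code of your own. Each camera call takes 0.05 s, during which the arm holds its last target. There are 200 camera calls.

## Working session

There is one attempt and no reset: what is moved stays moved. The work goes in short steps, each a Python script; the robot and the scene stay as the last script left them, time stands still between calls to the robot, and variables do not carry over. Pictures are saved under pics/ and viewed, at most 14 in all, crops included, and the job is handed in when it is done.

```bash
ls; mkdir -p pics
cat > h.py <<'E'
import numpy as np, cv2
from rig import bot
from scipy.spatial.transform import Rotation as R
def rot(q): return R.from_quat([q[1],q[2],q[3],q[0]]).as_matrix()
def quat(M):
    q=R.from_matrix(M).as_quat(); return [q[3],q[0],q[1],q[2]]
def cam(name):
    s=bot.read_state(); c=bot.read_camera(name)
    c['f']=c['image'].shape[0]/2/np.tan(np.radians(c['fovy'])/2)
    if 'mount' in c:
        T=np.eye(4);T[:3,:3]=rot(s['tool_rot']);T[:3,3]=s['ee_pos'];T=T@np.array(c['mount']); c['R']=T[:3,:3];c['o']=T[:3,3]
    else:
        a=np.array(c['attitude']); c['R']=a if a.shape==(3,3) else rot(a); c['o']=np.array(c['eye'])
    return c
def ray(c,u,v): return c['R']@np.array([(u-c['cx'])/c['f'],(v-c['cy'])/c['f'],1.])
def onplane(c,u,v,z):
    d=ray(c,u,v); return c['o']+d*(z-c['o'][2])/d[2]
def cloud(c):
    v,u=np.mgrid[:c['depth'].shape[0],:c['depth'].shape[1]]; d=c['depth']
    P=np.stack([(u-c['cx'])/c['f']*d,(v-c['cy'])/c['f']*d,d],-1)
    return P@c['R'].T+c['o']
def proj(c,p):
    q=c['R'].T@(np.array(p)-c['o']); return q[:2]/q[2]*c['f']+[c['cx'],c['cy']]
E
python3 - <<'E'
from h import *
for n in ('scene','top'):
    c=cam(n); cv2.imwrite(f'pics/{n}0.png',c['image']); print(n,c['o'],c['R'].round(3).tolist(),c['fovy'])
    np.savez(f'{n}0.npz',**{k:c[k] for k in('image','depth','R','o','f','cx','cy')})
s=bot.read_state();print(s)
E
```

```text
pics
scene [-146.34178154 1120.7003291   908.14204053] [[-0.865, -0.282, 0.415], [-0.502, 0.486, -0.716], [-0.0, -0.828, -0.561]] 45.94953771074631
top [ 243.57318933  141.85449131 1657.96550463] [[-0.03, -0.994, 0.108], [-1.0, 0.03, -0.004], [0.001, -0.109, -0.994]] 42.80801206262379
{'clock': 0.1, 'joint_positions': array([-1.26359691e+00,  3.00404202e-01,  1.52152322e+00,  1.44310129e-05,
        1.32068899e+00, -6.66145655e-02]), 'qvel': array([-0.00062826, -0.00192501, -0.00121158, -0.00054772,  0.00112762,
        0.0001335 ]), 'effort': array([-2.16037661e-03, -5.44382679e+01, -3.62377346e+01, -2.29628567e-04,
        3.03191882e-03, -6.54295127e-05]), 'ee_pos': array([ 200.77831886, -511.84026289,  249.7824759 ]), 'tool_rot': array([-5.09019003e-04,  9.82583883e-01,  1.85818867e-01, -5.44872261e-05]), 'ft_force': array([ 0.1285272 , -0.47721623,  0.05156197]), 'moment': array([ 0.04124753, -0.01220375,  0.00302504]), 'grip_force': 0.0, 'grip_width': 85.09812263014288}
```

View pics/scene0.png

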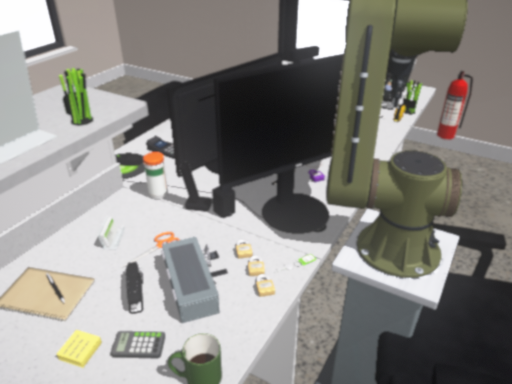

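View pics/top0.png

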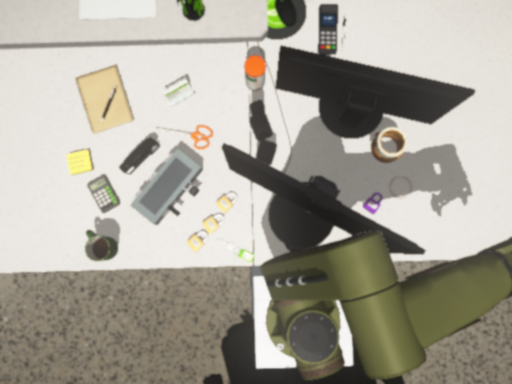

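The scene view has the three brass padlocks at (244,249), (256,267), (265,287), the case at (190,275) and the stapler at (134,287). In the top view they are at (226,202), (213,222), (197,241), the case at (168,183) and the stapler at (139,155). Lookalikes are the purple padlock at top (373,203), which isn't meant, the green-white thing at (238,250), the orange scissors at (202,137) and the yellow pad at (79,161). I choose the three brass ones.

Run:
```python
from h import *
c=dict(np.load('top0.npz')); P=cloud(c)
v,u=np.mgrid[:384,:512]
hsv=cv2.cvtColor(c['image'],cv2.COLOR_BGR2HSV)
print('desk z',np.median(P[120:140,20:60,2]))
roi=(u>110)&(u<250)&(v>135)&(v<265)
m=roi&(P[...,2]>58)&(P[...,2]<80)&(c['depth']>0)
n,l,st,ce=cv2.connectedComponentsWithStats(m.astype(np.uint8))
for i in range(1,n):
    if st[i,4]<30: continue
    q=P[l==i]; r=cv2.minAreaRect(q[:,:2].astype(np.float32)); print('hi',ce[i],st[i,4],r,np.median(q[:,2]))
m=roi&(hsv[...,0]>10)&(hsv[...,0]<30)&(hsv[...,1]>80)&(u>183)
m=cv2.morphologyEx(m.astype(np.uint8),cv2.MORPH_OPEN,np.ones((2,2)))
n,l,st,ce=cv2.connectedComponentsWithStats(m)
for i in range(1,n):
    if st[i,4]<30: continue
    print('brass',ce[i],st[i,4],onplane(c,*ce[i],18),np.median(P[l==i][:,2]))
im=cv2.resize(c['image'][130:265,110:260],None,fx=5,fy=4.4,interpolation=cv2.INTER_CUBIC)
im=cv2.resize(c['image'][130:260,110:260],None,fx=4.6,fy=4.6,interpolation=cv2.INTER_CUBIC)
cv2.imwrite('pics/topcrop.png',im)
```

```text
desk z -1.0624707956943666
hi [132.93023256 157.1744186 ] 86 ((548.4060668945312, 547.0093383789062), (27.68585968017578, 67.17961883544922), 44.444942474365234) 60.69849592411549
hi [164.7975052 186.597921 ] 2405 ((438.63189697265625, 424.7044982910156), (152.7156982421875, 244.24612426757812), 49.50901794433594) 67.18771305180417
brass [201.52554745 142.16058394] 137 [603.1856528  321.65431904  18.        ] 4.4810909380439625
brass [227.8125  201.09375] 32 [398.97417266 236.85887435  18.        ] 18.160721747252637
brass [221.86666667 206.76666667] 30 [380.44890682 257.2580771   18.        ] 19.76552140359115
brass [214.4375 222.    ] 32 [330.08099843 283.22891175  18.        ] 17.192159697987336
brass [207.68421053 227.07894737] 38 [313.79178162 306.13392909  18.        ] 19.453767959600214
brass [198.82051282 240.23076923] 39 [270.92151074 336.48178717  18.        ] 18.574358147989415
brass [192.35483871 245.70967742] 31 [253.41287367 358.29721545  18.        ] 19.40444836329857
```

View pics/topcrop.png

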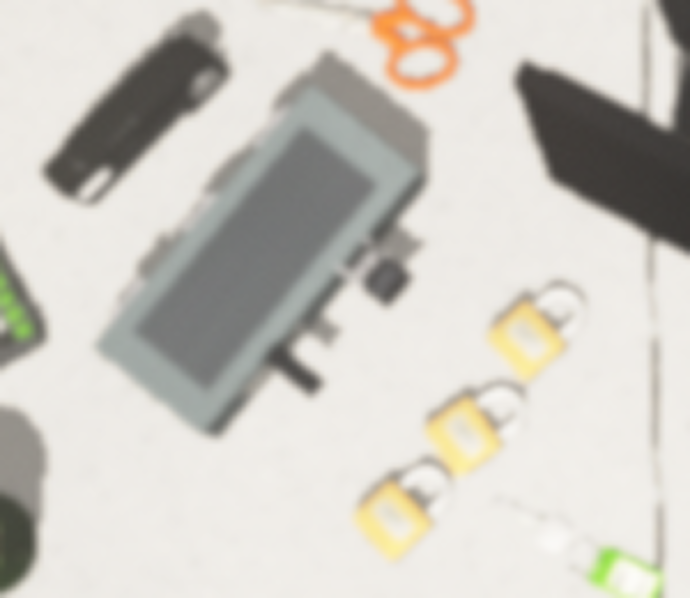

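Close crop: three brass padlocks with their bodies at crop (530,340), (465,432), (393,518) and shackles pointing up-right. The case's lid tab is at (298,372), the latch pad at (385,278), and the stapler sits behind the case. Next I swing over the monitor and look closer.

```bash
cat >> h.py <<'E'
def down(yaw,tilt=0.,tyaw=None):
    """tool pointing down, tool y axis along world yaw (rad); tilt leans tool body toward direction tyaw"""
    y=np.array([np.cos(yaw),np.sin(yaw),0]); z=np.array([0,0,-1.]); x=np.cross(y,z)
    M=np.stack([x,y,z],1)
    if tilt: M=R.from_rotvec(tilt*np.cross([0,0,1],[np.cos(tyaw),np.sin(tyaw),0])).as_matrix()@M
    return quat(M)
E
python3 - <<'E'
from h import *
a=bot.read_state()['joint_positions']
az=a[0]
q=bot.ik([450*np.cos(az),450*np.sin(az),660],bot.read_state()['tool_rot'])
print(q)
bot.move_joints(q); print(bot.read_state()['ee_pos'])
q=np.array(q); q[0]=np.radians(50); bot.move_joints(q)
p=bot.read_state()['ee_pos'];print(p)
# above, looking
for t in ([370,360,420],[370,360,380]):
  try:
    bot.move_to(t,down(np.radians(49.5+90))); break
  except bot.MotionError as e: print(e)
c=cam('wrist'); s=bot.read_state(); print(s['ee_pos'],s['joint_positions'],s['clock'],c['o'],c['R'].round(2).tolist(),c['fovy'])
cv2.imwrite('pics/w1.png',c['image']); np.savez('w1.npz',**{k:c[k] for k in('image','depth','R','o','f','cx','cy')})
E
```

```text
[-1.34498530e+00  1.73407159e-01  7.24917868e-01 -8.86516250e-05
  2.24428913e+00 -1.48054632e-01]
[ 136.29408823 -429.59827824  658.82181905]
[260.72437518 366.80250452 659.96542273]
[369.99849374 360.13559941 420.68757849] [ 7.00919629e-01  1.54901696e-01  1.31102808e+00  6.10211804e-05
  1.67450978e+00 -1.73295634e+00] 5.95 [319.97114825 299.29407994 543.81778657] [[-0.76, 0.62, 0.2], [0.65, 0.72, 0.23], [0.0, 0.31, -0.95]] 65.6541164605097
```

View pics/w1.png

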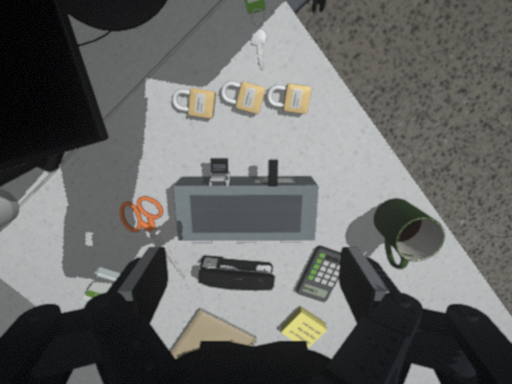

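The wrist view shows the padlocks at (202,103), (250,97), (297,98) with shackles to the left. The case is at (246,212), with the latch pad at (219,165), lid tab at (273,172) and stapler at (236,273).

```bash
cat > meas.py <<'E'
from h import *
def brass(c):
    "bodies: (centre xy, shackle yaw)"
    P=cloud(c); hsv=cv2.cvtColor(c['image'],cv2.COLOR_BGR2HSV)
    m=((hsv[...,0]>8)&(hsv[...,0]<30)&(hsv[...,1]>50)&(hsv[...,2]>60)&(P[...,2]>12)&(P[...,2]<32)).astype(np.uint8)
    m=cv2.morphologyEx(m,cv2.MORPH_CLOSE,np.ones((7,7)))
    n,l,st,ce=cv2.connectedComponentsWithStats(m); out=[]
    for i in range(1,n):
        if st[i,4]<150: continue
        cn=max(cv2.findContours((l==i).astype(np.uint8),0,2)[0],key=cv2.contourArea)[:,0]
        z=np.median(P[l==i][:,2])
        w=np.array([onplane(c,u,v,z)[:2] for u,v in cn],np.float32); (ctr,wh,ang)=cv2.minAreaRect(w)
        # shackle: raised non-brass points around the body
        d=np.linalg.norm(P[...,:2]-ctr,axis=-1); sh=(P[...,2]>5)&(P[...,2]<30)&(d<52)&(d>26)&(hsv[...,1]<70)&(m==0)
        sd=P[sh][:,:2].mean(0)-ctr if sh.any() else np.zeros(2)
        r=np.degrees(np.arctan2(sd[1],sd[0])); k=min([ang+90*j for j in range(-4,5)],key=lambda a:abs((a-r+180)%360-180))
        out.append((np.array(ctr),wh,z,(k+180)%360-180,r,ce[i],st[i,4]))
    return out
E
python3 - <<'E'
from meas import *
c=dict(np.load('w1.npz')); P=cloud(c)
for b in brass(c): print(b)
m=((P[...,2]>55)&(P[...,2]<76)).astype(np.uint8); m[:, :150]=0; m[:,340:]=0; m[250:]=0
o=cv2.morphologyEx(m,cv2.MORPH_OPEN,np.ones((19,19)))
cn=max(cv2.findContours(o,0,2)[0],key=cv2.contourArea)[:,0]
z=np.median(P[o>0][:,2]);print('lid z',z)
r=cv2.minAreaRect(np.array([onplane(c,u,v,67)[:2] for u,v in cn],np.float32)); print(r)
hsv=cv2.cvtColor(c['image'],cv2.COLOR_BGR2HSV)
for nm,(a,b2,d,e) in dict(latch=(150,188,205,235),tab=(150,188,260,285)).items():
    k=np.zeros_like(m);k[a:b2,d:e]=(hsv[a:b2,d:e,2]<45)
    n,l,st,ce=cv2.connectedComponentsWithStats(k)
    for i in range(1,n):
        if st[i,4]>20: print(nm,ce[i],st[i],np.median(P[l==i][:,:],0))
E
```

```text
(array([324.82766724, 297.00390625]), (44.38649368286133, 40.59295654296875), np.float64(19.802085320834863), -145.9841537475586, np.float64(-101.66846078786573), array([249.93482688,  97.6293279 ]), np.int32(491))
(array([265.86209106, 349.33874512]), (44.003517150878906, 41.08296203613281), np.float64(19.85535826513444), -48.12348556518555, np.float64(-47.681152677352586), array([296.83706721,  98.53156823]), np.int32(491))
(array([393.32327271, 250.22027588]), (44.36902618408203, 41.385772705078125), np.float64(19.56708487274193), -49.42277526855469, np.float64(-85.85751492853022), array([201.36755647, 103.02258727]), np.int32(487))
(array([548.77404785, 734.96502686]), (73.00492858886719, 80.76957702636719), np.float64(20.894974579268137), 11.830205917358398, np.float64(-17.95492891167499), array([303.23687031, 328.47588424]), np.int32(933))
lid z 67.69618127969534
((454.4083251953125, 438.23394775390625), (105.56971740722656, 241.17599487304688), 49.469085693359375)
```

```bash
cat >> h.py <<'E'
CY=np.radians(49.47); ex=np.array([np.cos(CY),np.sin(CY),0]); ey=np.array([-np.sin(CY),np.cos(CY),0]); C0=np.array([455.,439.,0])
def W(x,y,z): return C0+ex*x+ey*y+np.array([0,0,z])
E
python3 - <<'E'
from h import *
c=dict(np.load('w1.npz')); 
for n,p in dict(tabtip=(-94,45,64),tab=(-78,45,67),lip=(-91,-45,53),FL=(-52,122,67),FR=(-52,-122,67),BL=(50,122,67),BR=(50,-122,67)).items(): print(n,proj(c,W(*p)))
im=c['image'][140:255,160:330].copy()
im=cv2.resize(im,None,fx=4.5,fy=4.5,interpolation=cv2.INTER_CUBIC)
for p in ((-94,45,64),(-91,-45,53),(-52,122,67),(-52,-122,67),(50,122,67),(50,-122,67)):
    q=(proj(c,W(*p))-[160,140]+.5)*4.5; cv2.circle(im,(int(q[0]),int(q[1])),3,(0,0,255),-1)
cv2.imwrite('pics/w1c.png',im)
E
```

```text
tabtip [272.95369921 160.90023791]
tab [272.87034391 170.8505946 ]
lip [218.7912288  161.31329102]
FL [318.61045065 186.0044886 ]
FR [172.60359555 186.00719912]
BL [314.73287954 241.05704474]
BR [177.32398733 241.08408698]
```

View pics/w1c.png

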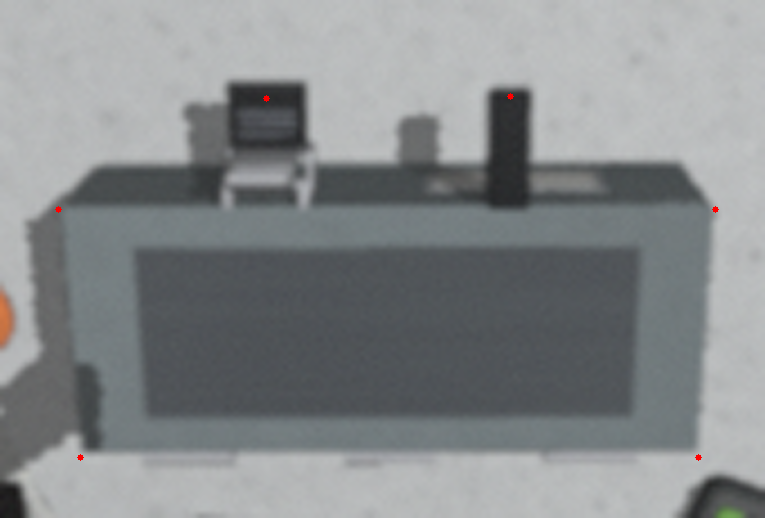

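The projected dots lie about 2 mm too far back along x, so I correct that and press the latch.

```bash
sed -i 's/C0=np.array(\[455.,439.,0\])/C0=np.array([454.,437.9,0])/' h.py
cat > t1.py <<'E'
from h import *
q=down(CY+np.pi/2)
bot.move_gripper(0)
bot.move_to(W(-93,-45,53+19+60),q)
bot.servo_line(W(-93,-45,53+19+12),speed=120)
print(bot.servo_line(W(-93,-45,53+19-6),speed=25,until_force=10), bot.read_state()['ee_pos'],bot.read_state()['ft_force'])
bot.dwell(.2)
def tabz():
    c=cam('top'); P=cloud(c); m=(np.linalg.norm(P[...,:2]-W(-20,60,0)[:2],axis=-1)<15)
    return np.median(P[m][:,2])
print(bot.read_state()['ee_pos'],bot.read_state()['ft_force'],tabz())
E
python3 t1.py
```

```text
False [427.82807291 338.0050619   66.18168905] [-2.66998094 -1.15761189  4.81538964]
[427.78528397 338.00701828  66.12976148] [-2.1923017  -2.30496032  3.84286652] 97.51388083294728
```

```bash
cat >> h.py <<'E'
QD=down(CY+np.pi/2)
def lidp(t,r=128,off=2): return W(50-r*np.cos(t)+off*np.sin(t),45,62+r*np.sin(t)+off*np.cos(t))
def flapp(t,r=66,up=0): return W(38-r*np.cos(t),36,33+r*np.sin(t)+up)
def QT(deg): return down(CY+np.pi/2,np.radians(deg),CY+np.pi) if deg>0 else (down(CY+np.pi/2,np.radians(-deg),CY) if deg<0 else QD)
def up(z,speed=200):
    p=bot.read_state()['ee_pos'].copy(); p[2]=z; bot.servo_line(p,speed=speed)
E
python3 - <<'E'
from h import *
up(190)
p=lidp(.43)
bot.move_gripper(45)
bot.move_to(p+[0,0,60],QD); bot.servo_line(p,speed=120)
bot.move_gripper(0,40); print(bot.read_state()['grip_width'])
for t in np.arange(.6,1.96,.15): bot.servo_line(lidp(t),speed=110)
s=bot.read_state(); print(s['grip_width'],s['ft_force'],s['clock'],t)
bot.dwell(.3); bot.move_gripper(40)
bot.dwell(.6)
up(300)
bot.move_to(W(-60,0,330),QD)
c=cam('wrist'); cv2.imwrite('pics/w2.png',c['image']); np.savez('w2.npz',**{k:c[k] for k in('image','depth','R','o','f','cx','cy')})
P=cloud(c).reshape(-1,3); d=P-C0; L=np.stack([d@ex,d@ey,d[:,2]],1)
m=(L[:,0]>45)&(L[:,0]<120)&(abs(L[:,1])<100)&(L[:,2]>75)&(L[:,2]<150); print(m.sum())
if m.sum()>50:
    k=np.polyfit(L[m][:,2],L[m][:,0],1); print('lid angle',np.pi/2+np.arctan(k[0]),k)
E
```

```text
14.71532972061435
-0.24286412582110536 [-0.55869214 -0.26959126  0.98165694] 15.5417 1.9500000000000002
3274
lid angle 1.67490588888386 [ 0.10448734 42.28636816]
```

View pics/w2.png

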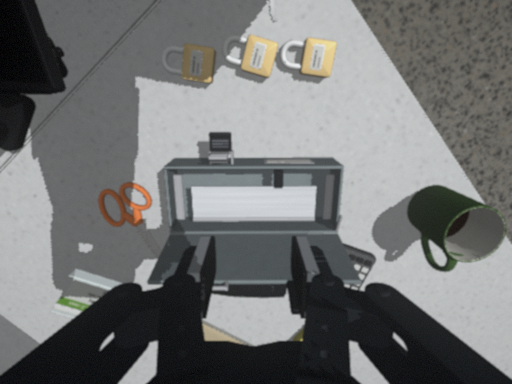

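The lid stands open near 1.67 rad, at the edge of the band, because the grip slipped late. The flap lies level with its tab at (278,178). I push the lid on to about 1.9 with closed fingers.

```bash
cat >> h.py <<'E'
def snap(name,look=W(-60,0,330),q=None):
    bot.move_to(look,QD if q is None else q)
    c=cam('wrist'); cv2.imwrite(f'pics/{name}.png',c['image']); np.savez(f'{name}.npz',**{k:c[k] for k in('image','depth','R','o','f','cx','cy')})
    return c
def local(c):
    d=cloud(c)-C0; return np.stack([d@ex,d@ey,d[...,2]],-1)
def lidang(c):
    L=local(c).reshape(-1,3); m=(L[:,0]>45)&(L[:,0]<130)&(abs(L[:,1])>60)&(abs(L[:,1])<115)&(L[:,2]>70)&(L[:,2]<150)
    k=np.polyfit(L[m][:,2],L[m][:,0],1); return np.pi/2+np.arctan(k[0]),m.sum()
E
python3 - <<'E'
from h import *
print(lidang(dict(np.load('w2.npz'))))
bot.move_gripper(0)
bot.move_to(W(25,0,210),QD); bot.servo_line(W(25,0,159),speed=120)
print(bot.servo_line(W(67,0,159),speed=60,until_force=12),(bot.read_state()['ee_pos']-C0)@ex)
bot.dwell(.3)
bot.servo_line(W(30,0,159)); up(300)
c=snap('w3'); print(lidang(c),bot.read_state()['clock'])
L=local(c); m=(abs(L[...,1])<80)&(L[...,0]>-10)&(L[...,0]<35)&(L[...,2]>20)&(L[...,2]<60); print('flap z',np.median(L[m],0),m.sum())
E
```

```text
(np.float64(1.6743662239422918), np.int64(1568))
False 66.95570580178418
(np.float64(1.9206507835508537), np.int64(3764)) 23.025
flap z [12.48581444  0.57498941 34.74895473] 3030
```

Run:
```python
from h import *
bot.move_gripper(40)
bot.move_to(flapp(0)+[0,0,70],QD); bot.servo_line(flapp(0)+[0,0,2],speed=100)
bot.move_gripper(0,60); print(bot.read_state()['grip_width'])
for t in np.arange(.2,1.55,.15):
    bot.servo_line(flapp(t,up=1),QT(25*t/1.5),speed=80)
    w=bot.read_state()['grip_width']
    if w<8: print('lost at',t); break
s=bot.read_state(); print(t,s['grip_width'],s['ft_force'])
bot.dwell(.3)
bot.move_gripper(40)
p=bot.read_state()['ee_pos']; z=rot(s['tool_rot'])[:,2]
bot.servo_line(p-z*90); 
c=snap('w4'); print(lidang(c),bot.read_state()['clock'])
L=local(c); m=(abs(L[...,1])<80)&(L[...,0]>-10)&(L[...,0]<62)&(L[...,2]>45)&(L[...,2]<80)&(abs(L[...,1])<85); print('flap',np.median(L[m],0),m.sum())
m=m&(L[...,0]<48)
if m.sum()>50:
    k=np.polyfit(L[m][:,2],L[m][:,0],1); print('flap angle',np.pi/2+np.arctan(k[0]),k)
```

```text
12.352814123845963
lost at 1.0999999999999999
1.0999999999999999 -0.31499141185860147 [ 0.474971   -0.40151656 -0.85260443]
(np.float64(1.9202099957234953), np.int64(1371)) 29.825
flap [46.86788445 -0.78378958 64.32038982] 1884
flap angle 0.9779331335282918 [-0.6737104  77.58976815]
```

View pics/w4.png

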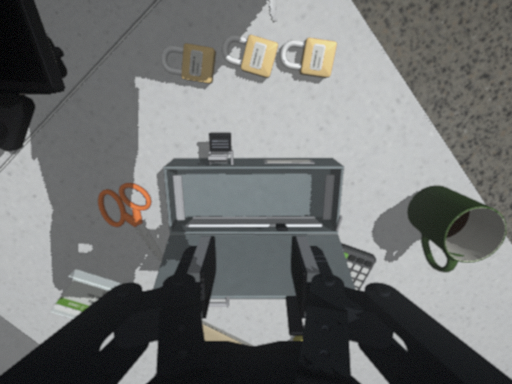

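Run:
```python
from h import *
c=dict(np.load('w4.npz')); L=local(c)
for r in range(212,234,2): print(r,[L[r,k].round(0).tolist() for k in (230,270,283)])
for t in (1.0,1.1,1.2,1.3,1.4,1.5): print(t,proj(c,flapp(t,75)),proj(c,W(38-52*np.cos(t),0,33+52*np.sin(t))))
```

```text
212 [[38.0, -38.0, 4.0], [37.0, 27.0, 4.0], [-138.0, -2.0, 452.0]]
214 [[41.0, -38.0, 3.0], [41.0, 27.0, 4.0], [41.0, 48.0, 4.0]]
216 [[45.0, -38.0, 3.0], [44.0, 27.0, 5.0], [44.0, 48.0, 4.0]]
218 [[35.0, -35.0, 35.0], [34.0, 25.0, 37.0], [34.0, 44.0, 36.0]]
220 [[31.0, -34.0, 51.0], [31.0, 24.0, 51.0], [31.0, 43.0, 51.0]]
222 [[28.0, -33.0, 66.0], [28.0, 23.0, 67.0], [27.0, 41.0, 69.0]]
224 [[24.0, -32.0, 82.0], [24.0, 22.0, 83.0], [22.0, 39.0, 88.0]]
226 [[26.0, -32.0, 84.0], [27.0, 22.0, 83.0], [19.0, 38.0, 101.0]]
228 [[46.0, -35.0, 46.0], [46.0, 25.0, 46.0], [19.0, 37.0, 106.0]]
230 [[45.0, -34.0, 55.0], [46.0, 24.0, 55.0], [20.0, 37.0, 109.0]]
232 [[47.0, -34.0, 59.0], [46.0, 24.0, 60.0], [47.0, 43.0, 60.0]]
1.0 [281.86411126 209.19616181] [253.61036789 212.67400973]
1.1 [281.98459134 215.02853205] [253.61174403 216.49915578]
1.2 [282.04808673 220.94964847] [253.61168006 220.37198283]
1.3 [282.05320497 226.86587697] [253.61017056 224.23901145]
1.4 [281.99981912 232.68307665] [253.60723572 228.0466279 ]
1.5 [281.88907435 238.30961735] [253.60292088 231.74240729]
```

Flap stands near 1.31 rad (tab at (283,227)), which is borderline. I push it upright with closed fingers.

Run:
```python
from h import *
bot.move_gripper(0)
bot.move_to(W(-15,-5,150),QD); bot.servo_line(W(-15,-5,84),speed=120)
print(bot.servo_line(W(24,-5,84),speed=50,until_force=12),(bot.read_state()['ee_pos']-C0)@ex)
bot.dwell(.4)
bot.servo_line(W(-15,-5,84)); up(200)
c=snap('w5'); print(lidang(c),bot.read_state()['clock'])
L=local(c); m=(abs(L[...,1])<80)&(L[...,2]>50)&(L[...,2]<115)&(L[...,0]<60)&(L[...,0]>0); m&=(np.hypot(L[...,0]-38,L[...,2]-33)<80)
m[:,:195]=0;m[:,320:]=0
for r in range(222,244,2): print(r,[L[r,k].round(0).tolist() for k in (230,270,283)])
from meas import brass
for b in brass(c): print(b)
```

```text
False 23.869187945723915
(np.float64(1.9214055369054), np.int64(3757)) 34.8917
222 [[36.0, -35.0, 48.0], [36.0, 24.0, 49.0], [35.0, 43.0, 50.0]]
224 [[35.0, -34.0, 57.0], [35.0, 24.0, 57.0], [35.0, 42.0, 58.0]]
226 [[36.0, -34.0, 64.0], [36.0, 23.0, 63.0], [35.0, 42.0, 64.0]]
228 [[35.0, -33.0, 71.0], [35.0, 23.0, 72.0], [36.0, 41.0, 70.0]]
230 [[35.0, -33.0, 77.0], [36.0, 23.0, 77.0], [35.0, 40.0, 78.0]]
232 [[36.0, -32.0, 83.0], [35.0, 22.0, 85.0], [34.0, 40.0, 86.0]]
234 [[38.0, -32.0, 85.0], [37.0, 22.0, 86.0], [34.0, 39.0, 94.0]]
236 [[50.0, -34.0, 66.0], [50.0, 23.0, 67.0], [33.0, 38.0, 100.0]]
238 [[52.0, -34.0, 69.0], [52.0, 23.0, 69.0], [34.0, 38.0, 105.0]]
240 [[53.0, -33.0, 72.0], [53.0, 23.0, 72.0], [34.0, 37.0, 110.0]]
242 [[54.0, -33.0, 76.0], [54.0, 23.0, 77.0], [37.0, 37.0, 110.0]]
(array([325.19674683, 297.06359863]), (44.71561813354492, 40.937835693359375), np.float64(19.80442643474524), -55.692413330078125, np.float64(-99.82122464615459), array([258.99390244,  56.46463415]), np.int32(820))
(array([266.51083374, 349.32211304]), (44.920982360839844, 41.9233283996582), np.float64(19.76814911839503), -48.29218673706055, np.float64(-47.61732825450243), array([317.73253012,  57.64337349]), np.int32(830))
(array([393.13018799, 250.64070129]), (44.276824951171875, 41.02422332763672), np.float64(19.567484217082267), -49.27874755859375, np.float64(-85.05384520527981), array([198.18805591,  63.42947903]), np.int32(787))
```

Run:
```python
from h import *
L=local(dict(np.load('w5.npz')))
m=(L[...,0]<-40)&(L[...,0]>-110)&(abs(L[...,1]+45)<35)&(L[...,2]>66)&(L[...,2]<100)
q=L[m]; print(len(q),q.min(0),q.max(0)); print(q[np.argsort(q[:,2])[-6:]].round(0))
```

```text
150 [-68.49523899 -57.0135129   66.13711285] [-58.82586277 -35.14182047  89.55960824]
[[-66. -38.  89.]
 [-66. -57.  89.]
 [-66. -54.  89.]
 [-66. -42.  89.]
 [-66. -52.  89.]
 [-66. -39.  90.]]
```

```bash
cat > pick.py <<'E'
from meas import *
import sys
def find(c,near):
    best=None
    hsv=cv2.cvtColor(c['image'],cv2.COLOR_BGR2HSV)
    for b in brass(c):
        d=np.linalg.norm(b[0]-near)
        if d<70 and (best is None or d<best[0]): best=(d,b)
    b=best[1]; wh=b[1]; k=b[3]
    # k is along width/height modulo 90; pick by nearest to -50
    k=min([k+90*j for j in range(-4,5)],key=lambda a:abs(a+50))
    print('found',b[0].round(1),np.round(wh,1),round(k,1)); return b[0],np.radians(k)
def go(near,y,name,x=-14):
    bot.move_gripper(66)
    c=snap(name,W(-90,0,330)); p,k=find(c,np.array(near))
    q=down(k+np.pi/2)
    P=lambda z:np.array([p[0],p[1],z])
    bot.move_to(P(90),q); bot.servo_line(P(26),speed=120)
    bot.move_gripper(30,60); w=bot.read_state()['grip_width']; print('w',w)
    bot.servo_line(P(110),speed=150); print('w',bot.read_state()['grip_width'])
    bot.move_to(W(x,y,165),QD); w=bot.read_state()['grip_width']; print('w',w)
    if w<38: print('LOST'); return
    bot.servo_line(W(x,y,60),speed=120)
    print(bot.servo_line(W(x,y,31.5),speed=60,until_force=15),bot.read_state()['ft_force'],bot.read_state()['ee_pos'][2])
    bot.move_gripper(54); up(165)
    print(bot.read_state()['clock'])
E
python3 - <<'E'
from pick import *
go([393,250.6],-68,'pa')
c=snap('pa2',W(-60,0,330)); print(lidang(c))
E
```

```text
found [393.1 250.5] [44.4 41.3] -49.6
w 43.09564466406731
w 43.067761308648286
w 43.02144327319976
True [-0.19094666 -0.83119258  6.36606447] 31.32288025684036
43.0083
(np.float64(1.924541066525209), np.int64(854))
```

View pics/pa2.png

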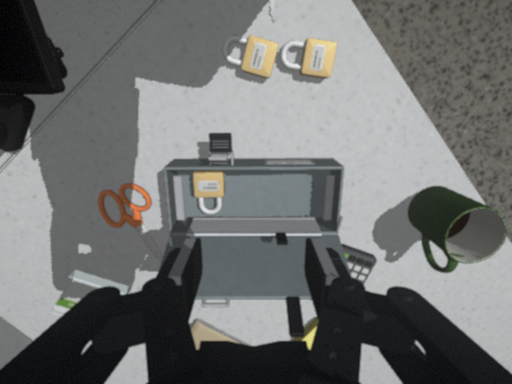

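Padlock A lies in the right bay at (209,185) with its shackle to the back, and flap and lid are still up. Now B and C.

Run:
```python
from pick import *
go([325,297],0,'pb')
go([266.5,349.3],68,'pc')
c=snap('pc2',W(-60,0,330)); print(lidang(c))
from meas import brass
for b in brass(c): d=np.array([*b[0],0])-C0; print(d@ex,d@ey,b[2],b[5])
L=local(c)
for r in range(224,242,4): print(r,[L[r,k].round(0).tolist() for k in (240,283)])
```

```text
found [324.9 296.8] [44.2 41. ] -55.7
w 43.285635500232516
w 43.353750866432506
w 43.153664335990015
True [-1.81531359 -1.85606118  8.05395232] 31.20155918035324
51.8917
found [266.2 349.1] [44.2 41.8] -48.1
w 43.08357682522825
w 42.99621233946092
w 43.07958113483817
True [-1.83046254 -1.95713508  7.52625332] 31.169393424886245
60.45
(np.float64(1.9233850445804956), np.int64(861))
-16.29057260743507 -68.20377281640343 23.60035539378444 [207.5379538  182.93729373]
-17.232497553335037 -1.0801288441824584 23.769122965788483 [252.28739496 182.41512605]
-18.070772255682858 65.75712220096219 23.78832356444076 [297.19928187 181.77917415]
264.73009930091644 94.92097799530664 20.31984948063905 [308.71014493 335.31884058]
224 [[36.0, -19.0, 53.0], [35.0, 43.0, 55.0]]
228 [[36.0, -19.0, 67.0], [36.0, 42.0, 67.0]]
232 [[36.0, -18.0, 81.0], [36.0, 41.0, 80.0]]
236 [[49.0, -19.0, 65.0], [35.0, 39.0, 95.0]]
240 [[52.0, -19.0, 72.0], [35.0, 38.0, 107.0]]
```

View pics/pc2.png

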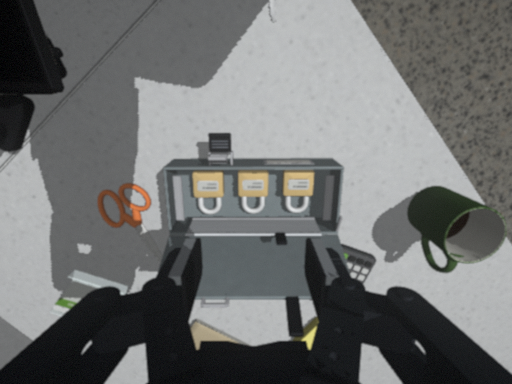

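All three padlocks lie in the case at (208,183), (252,182), (297,182), tops 24 mm above the desk, with flap and lid up. Next I fold the flap down.

Run:
```python
from h import *
bot.move_gripper(36)
q=QT(25); z=rot(q)[:,2]; p=flapp(1.55,up=2)
bot.move_to(p-z*70,q); bot.servo_line(p,speed=120)
bot.move_gripper(0,80); print(bot.read_state()['grip_width'])
for t in np.arange(1.4,.2,-.15):
    bot.servo_line(flapp(t,up=2+10*(1-t/1.55)),QT(25*t/1.55),speed=80)
    w=bot.read_state()['grip_width']
    if w<8: print('lost at',t); break
s=bot.read_state(); print(t,s['grip_width'],s['ft_force'])
bot.move_gripper(36)
z=rot(s['tool_rot'])[:,2]; bot.servo_line(s['ee_pos']-z*90)
c=snap('f1'); L=local(c); print(bot.read_state()['clock'])
for col in (225,283): print([L[r,col].round(0).tolist() for r in range(176,240,5)])
```

```text
11.213127265278244
lost at 1.25
1.25 -0.08967366492843151 [-0.50029237 -0.93483908  0.57536007]
65.9917
[[-22.0, -44.0, 3.0], [-15.0, -44.0, 5.0], [-7.0, -44.0, 5.0], [2.0, -45.0, 4.0], [11.0, -45.0, 3.0], [19.0, -45.0, 4.0], [27.0, -45.0, 5.0], [36.0, -46.0, 3.0], [45.0, -46.0, 3.0], [35.0, -42.0, 47.0], [35.0, -40.0, 64.0], [34.0, -39.0, 83.0], [50.0, -41.0, 66.0]]
[[-27.0, 44.0, 22.0], [-20.0, 44.0, 23.0], [-12.0, 44.0, 24.0], [-4.0, 45.0, 23.0], [10.0, 47.0, 4.0], [19.0, 47.0, 3.0], [27.0, 47.0, 3.0], [36.0, 48.0, 2.0], [44.0, 48.0, 6.0], [35.0, 44.0, 46.0], [34.0, 42.0, 66.0], [33.0, 40.0, 85.0], [33.0, 38.0, 101.0]]
```

The pinch slips off the small tab, so I push the flap down from behind instead. First I lean the lid a bit further back to make room, which is allowed now since step 4 is met.

Run:
```python
from h import *
bot.move_gripper(0)
bot.move_to(W(45,-40,230),QD); bot.servo_line(W(45,-40,169),speed=120)
print(bot.servo_line(W(97,-40,169),speed=60,until_force=12),(bot.read_state()['ee_pos']-C0)@ex)
bot.servo_line(W(58,-40,175)); up(230)
c=snap('f2'); print(lidang(c))
bot.move_to(W(57,36,200),QD)
print(bot.servo_line(W(57,36,112),speed=100,until_force=8),bot.read_state()['ee_pos'][2])
for t in np.arange(1.45,-.01,-.145):
    t=max(t,0); h=bot.servo_line(W(49-58*np.cos(t)+2*np.sin(t),36,52+58*np.sin(t)+2*np.cos(t)),speed=90,until_force=25)
    if h: print('stop',t,bot.read_state()['ft_force']);break
print(t,bot.read_state()['ft_force'])
print(bot.servo_line(W(-9,36,51),speed=30,until_force=15),bot.read_state()['ft_force'],bot.read_state()['ee_pos'][2])
bot.dwell(.2); up(180)
c=snap('f3'); L=local(c); print(lidang(c),bot.read_state()['clock'])
for col in (225,283): print([L[r,col].round(0).tolist() for r in range(176,240,5)])
```

```text
False 96.94885085347101
(np.float64(2.1408863007232286), np.int64(3510))
False 112.88476991265742
0 [2.04118976 1.52592408 8.08414496]
False [-7.07526796 -5.35625409 29.20571408] 53.8817406281821
(np.float64(2.1406558403633644), np.int64(3466)) 76.8833
[[-23.0, -44.0, 7.0], [-15.0, -44.0, 5.0], [-6.0, -45.0, 3.0], [-8.0, -42.0, 34.0], [-0.0, -42.0, 35.0], [8.0, -42.0, 35.0], [16.0, -43.0, 35.0], [24.0, -43.0, 34.0], [32.0, -43.0, 35.0], [39.0, -43.0, 37.0], [45.0, -43.0, 41.0], [46.0, -41.0, 58.0], [51.0, -41.0, 64.0]]
[[-27.0, 44.0, 22.0], [-20.0, 44.0, 24.0], [-12.0, 44.0, 22.0], [-8.0, 43.0, 35.0], [0.0, 44.0, 34.0], [7.0, 44.0, 36.0], [16.0, 44.0, 35.0], [24.0, 44.0, 34.0], [31.0, 44.0, 35.0], [39.0, 45.0, 37.0], [46.0, 44.0, 40.0], [45.0, 42.0, 60.0], [50.0, 42.0, 66.0]]
```

View pics/f3.png

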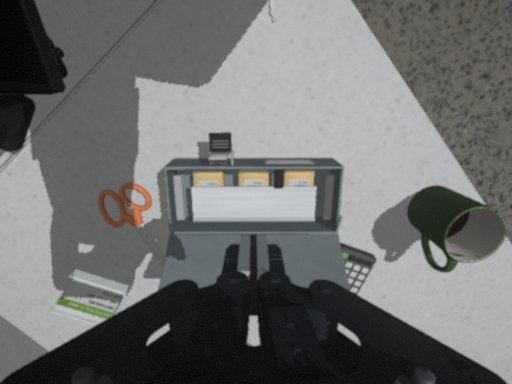

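Flap is level over the three padlocks (white plate at (254,204)). Now the lid: push it from behind, then press it shut.

Run:
```python
from h import *
print(bot.ik(W(128,-10,156),QD) is not None, bot.ik(W(128,-10,270),QD) is not None)
bot.move_to(W(60,-10,300),QD)
try: bot.servo_line(W(128,-10,270))
except bot.MotionError as e: print('hi',e); raise
print(bot.servo_line(W(128,-10,156),speed=100,until_force=8),bot.read_state()['ee_pos'][2])
ts=list(np.arange(2.1,.1,-.15))
for t in ts:
    h=bot.servo_line(W(61-95*np.cos(t)+5*np.sin(t),-10,81+95*np.sin(t)+5*np.cos(t)),speed=120,until_force=25)
    if h: print('stop',t,bot.read_state()['ft_force']);break
print(t,bot.read_state()['ft_force'],bot.read_state()['clock'])
if not h:
    print(bot.servo_line(W(-34,-10,82),speed=40,until_force=50),bot.read_state()['ft_force'],bot.read_state()['ee_pos'][2])
    bot.dwell(.3); up(180)
    c=snap('l1'); L=local(c); m=(L[...,0]>-45)&(L[...,0]<-10)&(abs(L[...,1])<100)&(L[...,2]<150)
    print('lid front z',np.median(L[m],0)); m=(L[...,0]<-52)&(L[...,0]>-110)&(abs(L[...,1]+45)<15); print(bot.read_state()['clock'])
```

```text
True True
False 156.9197884982901
0.15000000000000124 [ 0.08233204 -0.84638643  2.82850769] 83.125
False [-6.43085646 -5.8466707  23.9265862 ] 84.92760385048754
lid front z [-28.23953481   0.4647403   68.00261377]
85.3833
```

Run:
```python
from h import *
import os
c=cam('wrist'); im=c['image'][120:270,140:360]; cv2.imwrite('pics/l1c.png',cv2.resize(im,None,fx=3.5,fy=3.5,interpolation=cv2.INTER_CUBIC))
```

```text
(no output)
```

View pics/l1c.png

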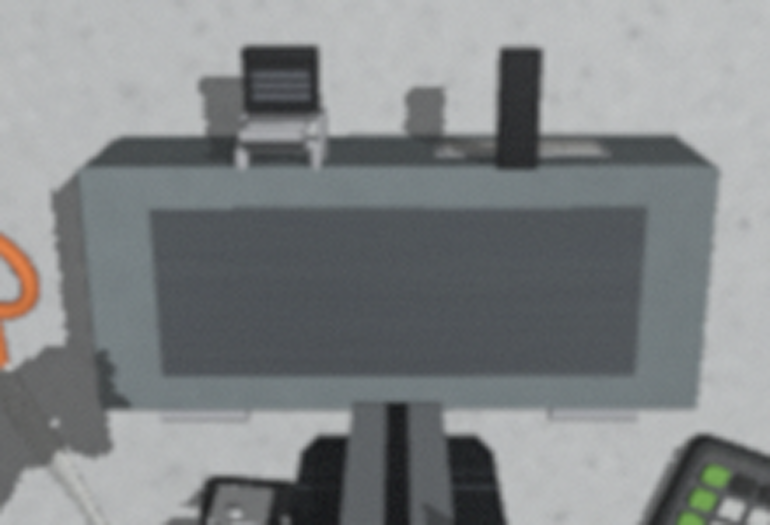

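The lid stays shut at 67–68 mm with the hook over it (crop (280,140)), and nothing touches it. Handing in.

```bash
python3 -c "
from rig import bot
print(bot.finish_job())"
```

```text
the job is handed in; nothing more can be done
None
```

I handed the job in at about 85 s of robot time: all three padlocks lie flat in the case under the level flap, the lid is shut and latched, and the stapler was not touched; the hand-in gave no verdict.

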